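Pin the key bar to the strap in the vise

ROBOT

A 6-joint arm with a two-finger parallel gripper is mounted at the origin on the work surface. World frame = base frame: x ahead of the robot, y to its left, z up, the work surface at z = 0. Lengths are in m, angles in rad, forces in N, time in s.
With the tool pointing down it reaches from about 0.275 to 0.725 m from the base axis. Payload 5.6 kg.
Tool frame: the origin (TCP) lies midway between the tips of the shut fingers; the grasp point (between the pads) lies 19 mm behind it (hold_point_z is the distance from the TCP to the grasp point, in m); z points along the fingers, y is the direction in which the jaws open and shut (so a half turn about z gives the same grasp; the last joint's range is limited). The gripper opens to 85 mm and grips with 20 to 120 N. Pads are 22 mm wide; open, the fingers measure 114 mm over their backs; the gripper's body (76 mm by 85 mm) begins 54 mm behind the grasp point. The pads swing forward as they close: fully open they stand 13 mm farther back than shut.
Start: joints at [1.567, 0.255, 0.108, 0, -1.424, -0.285], TCP at [0.157, 0.527, 0.231] pointing down, gripper open.
Joint ranges: [-2.95, 2.95], [-1.21, 1.97], [-1.09, 1.5], [-2.87, 1.71], [-2.94, -0.07], [-3.05, 3.05]. Speed limits (rad/s): [2.57, 2.57, 3.14, 3.14, 3.14, 3.14].

INTERFACE

Orientations are given as a rotation vector (axis times angle).
In Python, from plant import * gives the robot as it stands.
- The arm moves only by the shell command python3 -m pendant 'ROWS' [FORCE]. ROWS is JSON, a list of rows, each an object with "translation": the shift along the tool's x, y, z in units of 50 mm (1.0 is 50 mm), a list of three; "turn": the turn about the tool's z in units of 5 degrees (1.0 is 5 degrees); "gripper": the closure, from -1 (fully open) to 1 (shut). A call has 1 to 5 rows; each row shifts and turns the commanded pose from where the row before left it, along the tool's axes as they then stand; what a row does not reach is not made up. A row lasts 1/8 s, in which the tool goes at most 62.5 mm and 10.7 degrees, less where a joint would pass 70% of its speed; a pose out of reach is approached as far as the arm can. A call is refused whole if a number of a shift passes 1 or a number of a turn 1, either way. A call with a gripper value outside its range is refused whole. The fingers move at their own pace and stop on an object; FORCE is the grip in N (left out, the last holds). Time passes only in rows, so rows that do not move let the fingers close. It gives the time, the measured TCP pose, the force and the opening at its end, in the units of the state.
- read_state(): the state, without advancing time (a new reading comes with each control period).
- read_camera(name): name is "scene" or "top" or "wrist"; returns a dict with "image" (384x512x3 uint8, red, green, blue), "fx", "fy", "cx", "cy" (pixels), "position" and "orientation" of the camera in the world. Camera axes: x right, y down, z forward; pixel columns grow to the right and rows downward; lengths in m; the calibration is good to about 2 mm. A picture is of the moment at which its call begins. There is no depth.
- job_done(): hands the job in, once; it reports no verdict.
The state is a dict: "time": time; "q": joint angles; "dq": joint speeds; "effort": joint torques, N m; "eef_pos": TCP position; "orientation": TCP orientation; "ft_force": force on the tool from outside, world axes, zero at the start; "ft_torque": the same for the moment, N m; "finger_gap": finger opening in m.
Only numpy, scipy, OpenCV 4.12 (cv2) and the standard library are available. Lean on these libraries where they do the work, as an engineer would, in place of code of your own. Each camera call takes 0.05 s, during which the arm holds its last target.

TASK

Lay the wooden key bar flat on the springy steel strap that sticks out of the vise, with its hole over the strap's hole, then take the steel hinge pin from its stand and push it down through both holes until its shoulder rests on the wood, and let go. Feel for the strap's hole gently: the strap must not be pressed down more than 9 mm at any time. Leave the file, the key and the cup where they are.

Things in the scene. Friction and masses are not known exactly. Their poses are not given: they have to be found in the camera images.
- vise_mark (a point): Point on the fixed vise, 72 mm out from mid-jaws along the vise's -x (z up), level with the top of the strap clamped there at rest (100 mm above the work surface; jaw tops 94). The strap was clamped by hand: its hole's centre lies up to 5 mm from this point in x and up to 5 mm in y, and is NOT measured. The hole is round, 10 mm across, right through, with a 1 mm chamfer.
- strap (a joint): Height of the springy strap from rest, m: 0 at rest, negative pressed down (straight down, 1 mm per 1.5 N, springs back; stiff sideways). Must not pass -0.009 (13 N); stops at -0.014. The strap is a flat steel plate 6 mm thick, 60 mm wide (vise y), reaching 38 mm either way along x from its hole, clear for 40 mm below.
- bar_center (a point): Centre of the wooden key bar, a flat loose bar 84 mm long (its x), 34 mm wide (y), 14 mm thick (z, up), about 50 g, lying on the work surface; two thin brass key hooks on the +y side of its +x half stand out 10 mm (they do not collide). It may lie on the strap at any yaw.
- bar_hole (a point): Centre of the mouth, on the upper face, of the bar's round through hole: 10 mm across with a 1 mm chamfer, 14 mm from the bar's centre towards its -x end.
- pin_grip (a point): Centre of the square grip, 14 x 14 mm and 34 mm high, at the top of the loose steel hinge pin (72 mm long, about 60 g); z up along the pin, x and y normal to the grip's flats. It stands in an 11 mm hole of a fixed wooden block (50 x 50 mm, 42 mm high), its shoulder on the block's top.
- pin_shoulder (a point): Centre of the underside of the pin's round shoulder (18 mm across, 4 mm thick, just below the grip), 21 mm below the grip's centre. The shank below it is 8 mm in diameter and 34 mm long.
- pin_tip (a point): Lower end of the pin's shank, 34 mm below the shoulder's underside; its last 2 mm taper from 8 to 6 mm in diameter.
- file: Bystander: steel file with a wooden handle, 205 mm long, lying flat; leave alone.
- key: Bystander: half-cut brass key blank, 55 mm long, 4 mm thick, lying flat; leave alone.
- cup: Bystander: tin pencil cup, 70 mm across, 95 mm high, origin at the underside's centre; leave alone.

How it is judged:
On the way:
1. the key bar lies flat on the strap with its hole roughly over the strap's hole (horizontal distance between bar_hole and vise_mark below 0.02 m and z of bar_hole in the frame of vise_mark below 0.017 m and angle between bar_hole's own z axis and vertical below 0.08 rad), for 0.2 s.
At the end, for the whole second after the job is handed in: Bar flat on the strap (top 9 to 16.5 mm above its rest level), pin upright (both within 0.1 rad) through both holes, shoulder 9 to 16.5 mm above that level (14 when resting on the wood), within 4 mm of the bar hole and 12 mm of vise_mark in plan; at rest, released (z of pin_shoulder in the frame of vise_mark between 0.009 and 0.0165 m and horizontal distance between pin_shoulder and vise_mark below 0.012 m and horizontal distance between pin_shoulder and bar_hole below 0.004 m and angle between each of pin_grip, bar_hole's own z axis and vertical below 0.1 rad and z of bar_hole in the frame of vise_mark between 0.009 and 0.0165 m and velocity of joint strap between -0.02 and 0.02 m/s and linear speed of each of pin, bar below 0.02 m/s); the robot touches nothing.
It fails at once if the strap is pressed down more than 9 mm (value of joint strap below -0.009 m).
It fails at once if the file, key or cup is moved more than 20 mm (distance of any of file, key, cup from where it was at the start of the episode above 0.02 m).
It also fails if it takes over 72 s, if anything falls off the work surface, if the arm or the gripper's body presses on something with over 40 N, if the wrist force passes 120 N, or if a joint passes its speed limit or range.

## Working session

There is one attempt and no reset: what is moved stays moved. The work goes in short steps, Python scripts to look and compute and a shell command to move; the robot and the scene stay as the last step left them, time stands still between calls to the robot, and variables do not carry over. Pictures are saved under pics/ and viewed, and the job is handed in when it is done.

```bash
ls; mkdir -p pics
python3 - <<'E'
from plant import *
import cv2
s=read_state();print(s)
for n in ["scene","top","wrist"]:
    c=read_camera(n);cv2.imwrite(f"pics/{n}0.png",c["image"][:,:,::-1]);print(n,{k:c[k] for k in c if k!="image"})
E
```

```text
pics
{'time': 0.0, 'q': array([ 1.56661660e+00,  2.55742406e-01,  1.06991154e-01, -4.70644156e-04,
       -1.42392004e+00, -2.84555103e-01]), 'dq': array([ 4.68390792e-04,  1.70062421e-03, -8.16085912e-05, -7.99672296e-04,
       -9.65784038e-04, -3.40612710e-04]), 'effort': array([-1.59664931e-03, -3.86626375e+01,  2.37938225e+01,  5.36530182e+00,
       -6.22413980e-03, -4.50025382e-06]), 'eef_pos': array([0.15643444, 0.52675321, 0.23039356]), 'orientation': array([ 3.10699372e+00, -4.51801009e-01, -3.12331701e-04]), 'ft_force': array([ 0.13741529, -0.08146379, -0.21389861]), 'ft_torque': array([0.00034902, 0.04630685, 0.01249022]), 'finger_gap': 0.08559292069766081}
scene {'fx': 434.494768125787, 'fy': 434.494768125787, 'cx': 257.8211325014231, 'cy': 194.4847784294327, 'position': array([ 0.84072903, -0.4907224 ,  0.78793955]), 'orientation': array([-2.45103937, -0.77321916,  0.24837235])}
top {'fx': 411.86250582294673, 'fy': 411.86250582294673, 'cx': 252.90021516586904, 'cy': 194.24867023369646, 'position': array([ 0.42396928, -0.09160142,  1.07925422]), 'orientation': array([-2.15497434,  2.13284063, -0.14943889])}
wrist {'fx': 287.05059213881935, 'fy': 287.05059213881935, 'cx': 256.42466345770475, 'cy': 193.84614863039715, 'position': array([0.2209842 , 0.50767974, 0.37314377]), 'orientation': array([ 1.77420725, -2.37621755, -0.31333193])}
```

View pics/top0.png

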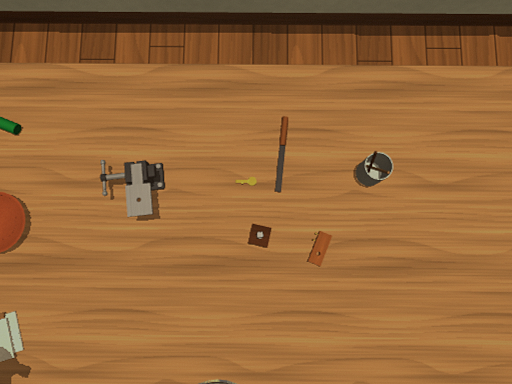

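View pics/scene0.png

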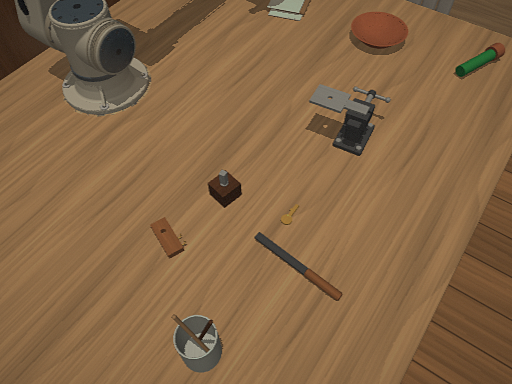

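View pics/wrist0.png

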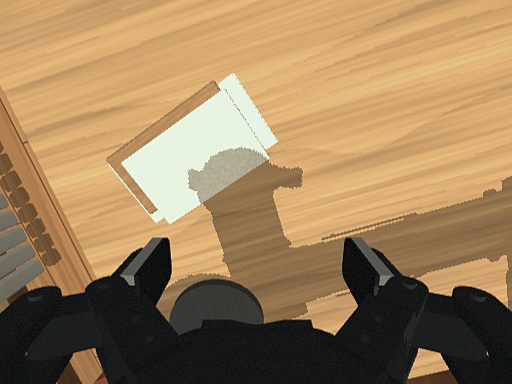

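Top view: the vise and strap are near (140,190) with the strap hole near (139,200). The pin block is at (260,235), the bar at (319,248), and the key, file and cup lie beyond. I'll enlarge these areas.

Run:
```python
import cv2,numpy as np
t=cv2.imread("pics/top0.png");s=cv2.imread("pics/scene0.png")
def cr(im,x,y,w,h,k):return cv2.resize(im[y:y+h,x:x+w],None,fx=k,fy=k,interpolation=cv2.INTER_CUBIC)
a=cr(t,100,150,80,75,5);b=cr(t,240,215,80+20,75,5)[:, :400]
c=cr(t,240,215,100,60,8)
d=cr(s,140,160,110,100,5)
e=cr(s,300,75,100,80,6)
cv2.imwrite("pics/t_vise.png",cr(t,100,150,80,75,8));cv2.imwrite("pics/t_bar.png",c);cv2.imwrite("pics/s_bar.png",cr(s,140,160,110,100,6));cv2.imwrite("pics/s_vise.png",cr(s,300,75,100,80,7))
```

```text
(no output)
```

View pics/t_vise.png

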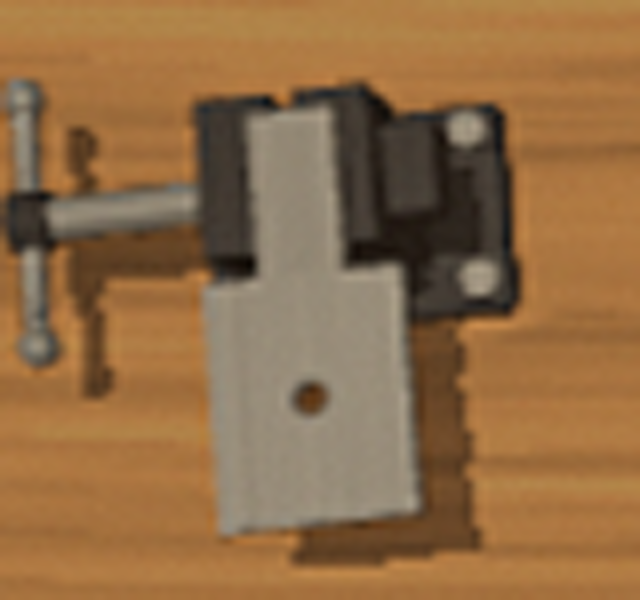

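View pics/t_bar.png

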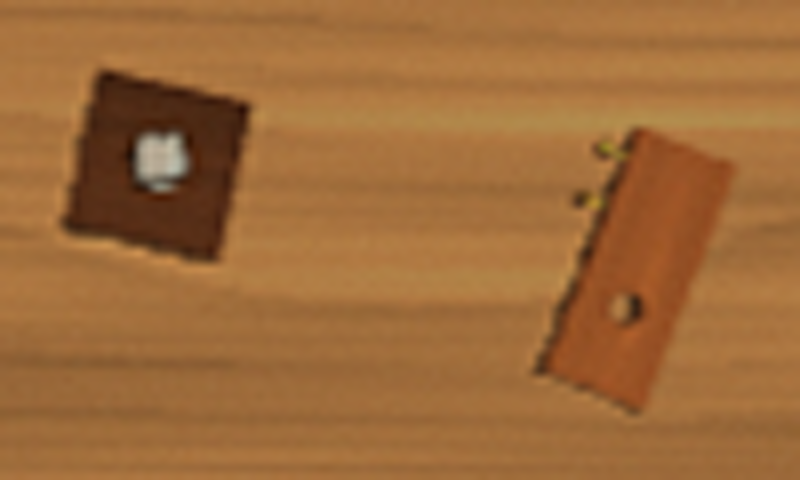

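View pics/s_bar.png

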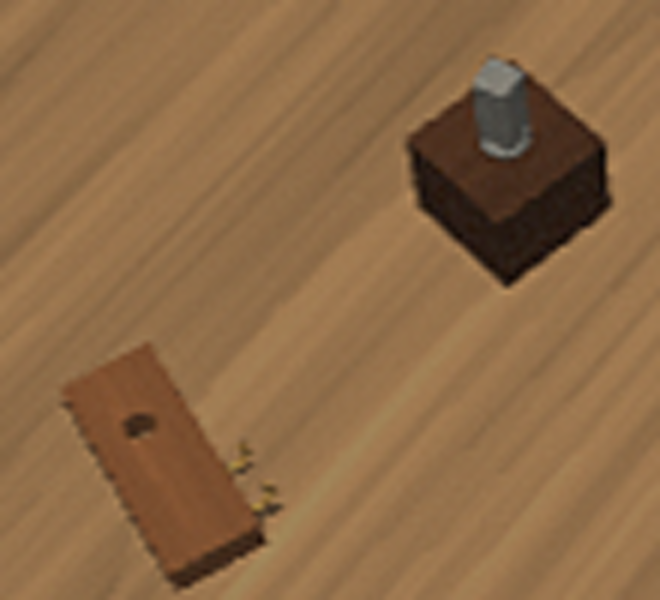

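View pics/s_vise.png

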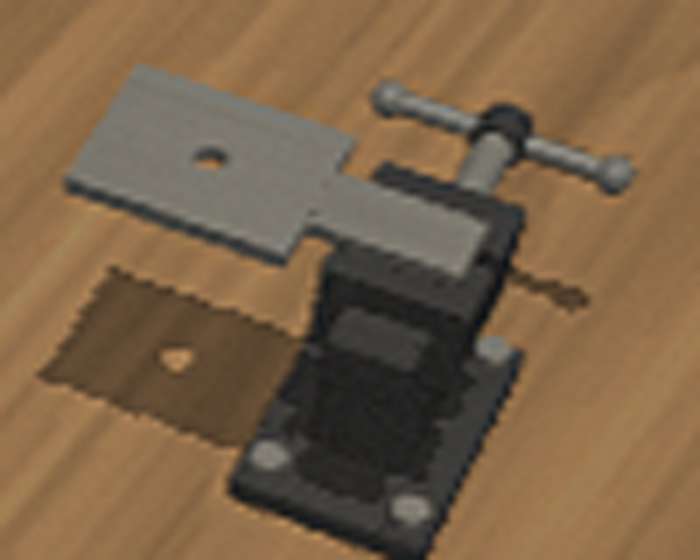

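The enlarged crops give the corners of the strap, bar and block. Next I'll convert them to world positions.

```bash
cat > h.py <<'E'
import numpy as np,cv2
from scipy.spatial.transform import Rotation as R
C=dict(
top=(411.8625,252.9002,194.2487,[0.42396928,-0.09160142,1.07925422],[-2.15497434,2.13284063,-0.14943889]),
scene=(434.49477,257.82113,194.48478,[0.84072903,-0.4907224,0.78793955],[-2.45103937,-0.77321916,0.24837235]))
def ray(u,v,z,c="top"):
    if isinstance(c,str): f,cx,cy,p,o=C[c]
    else: f,cx,cy,p,o=c["fx"],c["cx"],c["cy"],c["position"],c["orientation"]
    d=R.from_rotvec(o).apply([(u-cx)/f,(v-cy)/f,1]);p=np.array(p)
    return p+d*(z-p[2])/d[2]
def proj(P,c):
    q=R.from_rotvec(c["orientation"]).inv().apply(np.array(P)-c["position"])
    return q[:2]/q[2]*c["fx"]+[c["cx"],c["cy"]]
def crp(x,y,ox,oy,k): return (x+.5)/k-.5+ox,(y+.5)/k-.5+oy
E
python3 - <<'E'
from h import *
np.set_printoptions(precision=4,suppress=True)
def g(l,ox,oy,k,z,c):
    return np.array([ray(*crp(x,y,ox,oy,k),z,c) for x,y in l])
for n,l,ox,oy,k,z,c in [
 ("strapT",[(205,288),(405,265),(420,515),(222,535),(310,398)],100,150,8,.1,"top"),
 ("strapS",[(138,66),(353,137),(285,262),(68,182),(211,157)],300,75,7,.1,"scene"),
 ("barT",[(637,128),(738,165),(640,412),(543,372),(625,308)],240,215,8,.014,"top"),
 ("barS",[(263,535),(178,577),(63,388),(150,342),(140,425)],140,160,6,.014,"scene"),
 ("blkT",[(98,70),(250,103),(218,262),(65,228)],240,215,8,.042,"top"),
 ("blkS",[(408,143),(500,60),(607,147),(500,222)],140,160,6,.042,"scene"),
 ("pinT",[(160,152)],240,215,8,.080,"top"),("pinS",[(499,76)],140,160,6,.080,"scene")]:
    P=g(l,ox,oy,k,z,c)[:,:2];print(n,P.tolist() and P)
    if len(P)>=4:
        Q=P[:4];d=np.roll(Q,-1,0)-Q
        print("  mean",Q.mean(0),"len",np.linalg.norm(d,axis=1),"ang",np.degrees(np.arctan2(d[:,1],d[:,0])))
E
```

```text
strapT [[0.5846 0.2229]
 [0.5922 0.1628]
 [0.5165 0.1548]
 [0.5099 0.2137]
 [0.5514 0.1895]]
  mean [0.5508 0.1885] len [0.0606 0.0761 0.0592 0.0752] ang [ -82.759  -173.9537   96.3876    7.0416]
strapS [[0.5092 0.2125]
 [0.5829 0.2231]
 [0.5921 0.1621]
 [0.5183 0.1538]
 [0.55   0.1893]]
  mean [0.5506 0.1879] len [0.0745 0.0617 0.0743 0.0595] ang [   8.1611  -81.429  -173.5613   98.7986]
barT [[ 0.486  -0.257 ]
 [ 0.4745 -0.2893]
 [ 0.3958 -0.2568]
 [ 0.4081 -0.2261]
 [ 0.4286 -0.2524]]
  mean [ 0.4411 -0.2573] len [0.0343 0.0851 0.0331 0.0839] ang [-109.6515  157.5573   68.2945  -21.6365]
barS [[ 0.4889 -0.2609]
 [ 0.476  -0.2885]
 [ 0.3959 -0.2575]
 [ 0.4081 -0.2267]
 [ 0.4274 -0.2532]]
  mean [ 0.4422 -0.2584] len [0.0304 0.0859 0.0331 0.0878] ang [-114.9858  158.8532   68.4959  -22.9457]
blkT [[ 0.5009 -0.0833]
 [ 0.491  -0.1312]
 [ 0.4413 -0.1214]
 [ 0.4513 -0.0735]]
  mean [ 0.4711 -0.1023] len [0.0489 0.0506 0.0489 0.0505] ang [-101.6591  168.8752   78.1609  -11.1639]
blkS [[ 0.4434 -0.1234]
 [ 0.4476 -0.0761]
 [ 0.5018 -0.0849]
 [ 0.4903 -0.1313]]
  mean [ 0.4708 -0.1039] len [0.0475 0.0549 0.0478 0.0476] ang [  84.9398   -9.2405 -103.8911  170.4546]
pinT [[ 0.4735 -0.1026]]
pinS [[ 0.4715 -0.1028]]
```

```bash
cat > go.py <<'E'
# usage: go.py x y z yaw(tool x deg): prints remaining shift in tool units and turn
import sys
from plant import *
from h import *
s=read_state();M=R.from_rotvec(s["orientation"]).as_matrix()
t=np.array([float(a) for a in sys.argv[1:4]])
yaw=np.degrees(np.arctan2(M[1,0],M[0,0]))
print("t",round(s["time"],2),"pos",s["eef_pos"].round(4),"yaw",round(yaw,2),"tz",M[:,2].round(3),"q",s["q"].round(2),"F",s["ft_force"].round(2),"gap",round(s["finger_gap"],4))
d=M.T@(t-s["eef_pos"])/.05
print("units",d.round(3),"turn", round(-((float(sys.argv[4])-yaw+180)%360-180)/5,2) if len(sys.argv)>4 else "")
E
python3 -m pendant '[{"translation":[0.66,0.9,0],"turn":0,"gripper":-1},{"translation":[0.66,0.9,0],"turn":0,"gripper":-1},{"translation":[0.66,0.9,0],"turn":0,"gripper":-1},{"translation":[0.66,0.9,0],"turn":0,"gripper":-1},{"translation":[0.66,0.9,0],"turn":0,"gripper":-1}]' 40
python3 go.py 0.4415 -0.2576 0.2 158
```

```text
time: 0.78
eef_pos: [0.2509, 0.2626, 0.2312]
orientation: [3.109, -0.451, 0.0]
ft_force: [1.8, 0.6, 1.6]
finger_gap: 0.0857
t 0.78 pos [0.2509 0.2626 0.2312] yaw -16.51 tz [ 0. -0. -1.] q [ 1.25 -0.13 -0.31  0.   -1.39  0.04] F [1.84 0.65 1.59] gap 0.0857
units [6.612 8.892 0.623] turn -34.9
```

```bash
python3 -m pendant '[{"translation":[0.66,0.9,0],"turn":0,"gripper":-1},{"translation":[0.66,0.9,0],"turn":0,"gripper":-1},{"translation":[0.66,0.9,0],"turn":0,"gripper":-1},{"translation":[0.66,0.9,0],"turn":0,"gripper":-1},{"translation":[0.66,0.9,0],"turn":0,"gripper":-1}]' 
python3 -m pendant '[{"translation":[0.66,0.9,0],"turn":0,"gripper":-1},{"translation":[0.66,0.9,0],"turn":0,"gripper":-1},{"translation":[0.66,0.9,0],"turn":0,"gripper":-1},{"translation":[0.66,0.9,0],"turn":0,"gripper":-1},{"translation":[0.66,0.9,0],"turn":0,"gripper":-1}]' 
python3 -m pendant '[{"translation":[0,0,0],"turn":1,"gripper":-1},{"translation":[0,0,0],"turn":1,"gripper":-1},{"translation":[0,0,0],"turn":1,"gripper":-1},{"translation":[0,0,0],"turn":1,"gripper":-1},{"translation":[0,0,0],"turn":1,"gripper":-1}]' 
python3 go.py 0.4415 -0.2576 0.2 158
```

```text
time: 1.4
eef_pos: [0.3448, 0.0001, 0.2314]
orientation: [-3.108, 0.451, -0.001]
ft_force: [1.7, 0.7, 0.1]
finger_gap: 0.0852
time: 2.02
eef_pos: [0.439, -0.2628, 0.231]
orientation: [-3.109, 0.453, 0.0]
ft_force: [-0.0, 1.2, 0.9]
finger_gap: 0.0856
time: 2.65
eef_pos: [0.4387, -0.2607, 0.2309]
orientation: [-2.936, 1.119, 0.001]
ft_force: [1.0, 0.1, 0.2]
finger_gap: 0.0854
t 2.65 pos [ 0.4387 -0.2607  0.2309] yaw -41.72 tz [-0.001  0.    -1.   ] q [-0.23  0.18  0.01 -0.   -1.4   1.07] F [0.99 0.11 0.16] gap 0.0854
units [ 0.002 -0.084  0.619] turn 32.06
```

```bash
for i in 1; do :; done
python3 -m pendant '[{"translation":[0,0,0],"turn":1,"gripper":-1},{"translation":[0,0,0],"turn":1,"gripper":-1},{"translation":[0,0,0],"turn":1,"gripper":-1},{"translation":[0,0,0],"turn":1,"gripper":-1},{"translation":[0,0,0],"turn":1,"gripper":-1}]' >/dev/null
python3 -m pendant '[{"translation":[0,0,0],"turn":1,"gripper":-1},{"translation":[0,0,0],"turn":1,"gripper":-1},{"translation":[0,0,0],"turn":1,"gripper":-1},{"translation":[0,0,0],"turn":1,"gripper":-1},{"translation":[0,0,0],"turn":1,"gripper":-1}]' >/dev/null
python3 -m pendant '[{"translation":[0,0,0],"turn":1,"gripper":-1},{"translation":[0,0,0],"turn":1,"gripper":-1},{"translation":[0,0,0],"turn":1,"gripper":-1},{"translation":[0,0,0],"turn":1,"gripper":-1},{"translation":[0,0,0],"turn":1,"gripper":-1}]' >/dev/null
python3 -m pendant '[{"translation":[0,0,0],"turn":1,"gripper":-1},{"translation":[0,0,0],"turn":1,"gripper":-1},{"translation":[0,0,0],"turn":1,"gripper":-1},{"translation":[0,0,0],"turn":1,"gripper":-1},{"translation":[0,0,0],"turn":1,"gripper":-1}]' >/dev/null
python3 -m pendant '[{"translation":[0,0,0],"turn":1,"gripper":-1},{"translation":[0,0,0],"turn":1,"gripper":-1},{"translation":[0,0,0],"turn":1,"gripper":-1},{"translation":[0,0,0],"turn":1,"gripper":-1},{"translation":[0,0,0],"turn":1,"gripper":-1}]' >/dev/null
python3 -m pendant '[{"translation":[0,0,0],"turn":1,"gripper":-1},{"translation":[0,0,0],"turn":1,"gripper":-1},{"translation":[0,0,0],"turn":1,"gripper":-1},{"translation":[0,0,0],"turn":1,"gripper":-1},{"translation":[0,0,0.5],"turn":1,"gripper":-1}]' 
python3 -m pendant '[{"translation":[0,0,0],"turn":1,"gripper":-0.5},{"translation":[0,0,0.5],"turn":1,"gripper":-0.3},{"translation":[0,0,0],"turn":0,"gripper":-0.2}]'
python3 go.py 0.4415 -0.2576 0.001 158
cat > pic.py <<'E'
import sys
from plant import *
from h import *
import pickle
c=read_camera(sys.argv[1]);cv2.imwrite(f"pics/{sys.argv[2]}.png",c["image"][:,:,::-1])
pickle.dump(c,open(f"pics/{sys.argv[2]}.pkl","wb"))
if len(sys.argv)>3:
    x,y,w,h,k=map(int,sys.argv[3:8])
    cv2.imwrite(f"pics/{sys.argv[2]}_c.png",cv2.resize(c["image"][y:y+h,x:x+w,::-1],None,fx=k,fy=k,interpolation=cv2.INTER_CUBIC))
E
python3 pic.py wrist w1
```

```text
time: 6.4
eef_pos: [0.4399, -0.2613, 0.2074]
orientation: [0.32, 3.122, -0.002]
ft_force: [0.6, -0.1, -0.7]
finger_gap: 0.0855
time: 6.78
eef_pos: [0.4375, -0.2602, 0.1795]
orientation: [-0.586, -3.082, -0.001]
ft_force: [0.6, 0.4, 0.4]
finger_gap: 0.0512
t 6.78 pos [ 0.4375 -0.2602  0.1795] yaw 158.48 tz [-0.004  0.002 -1.   ] q [-0.23  0.2  -0.1  -0.   -1.28 -1.72] F [0.62 0.38 0.4 ] gap 0.0512
units [-0.072  0.077  3.569] turn 0.1
```

View pics/w1.png

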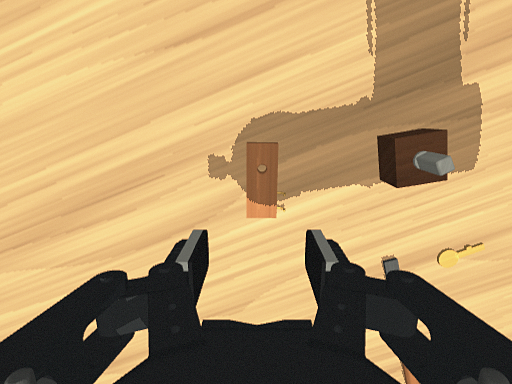

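The wrist view shows the bar aligned with the tool: corners (247,142), (278,142), (277,218), (246,218), hole at (262,169), with the hole end on the camera side.

Run:
```python
from h import *
import pickle
im=cv2.imread("pics/w1.png")
cv2.imwrite("pics/w1_c.png",cv2.resize(im[130:230,225:305],None,fx=6,fy=6,interpolation=cv2.INTER_CUBIC))
cv2.imwrite("pics/w1_d.png",cv2.resize(im[110:200,365:475],None,fx=6,fy=6,interpolation=cv2.INTER_CUBIC))
```

```text
(no output)
```

View pics/w1_c.png

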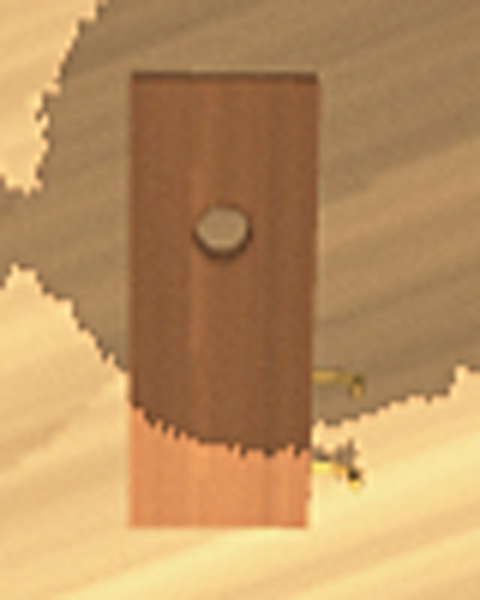

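View pics/w1_d.png

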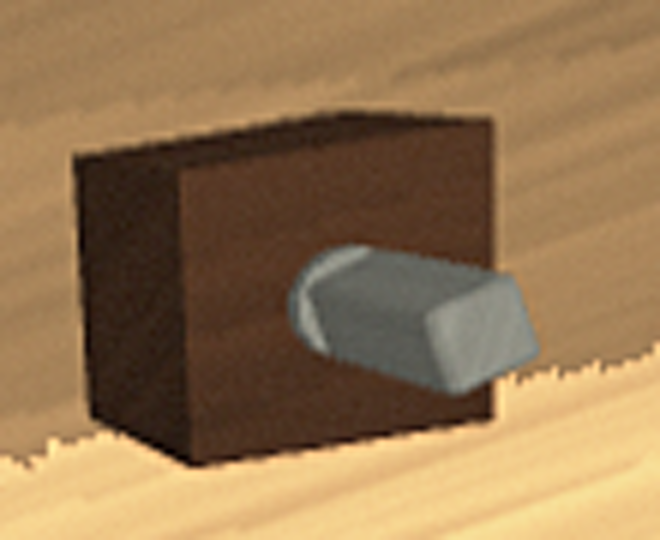

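```bash
python3 - <<'E'
from h import *
import pickle
np.set_printoptions(precision=4,suppress=True)
c=pickle.load(open("pics/w1.pkl","rb"))
print(c["position"],c["orientation"])
for n,l,ox,oy,z in [("bar",[(131,78),(318,78),(307,525),(128,525),(222,231)],225,130,.014),("pin",[(427,320),(510,277),(540,348),(460,393)],365,110,.08),("blk",[(180,170),(493,120),(493,418),(195,464)],365,110,.042)]:
    P=np.array([ray(*crp(x,y,ox,oy,6),z,c) for x,y in l])[:,:2];print(n,P)
    Q=P[:4];d=np.roll(Q,-1,0)-Q
    print("  mean",Q.mean(0),"len",np.linalg.norm(d,axis=1),"ang",np.degrees(np.arctan2(d[:,1],d[:,0])))
E
python3 go.py 0.4415 -0.2576 0.001 158
```

```text
[ 0.3775 -0.2367  0.3224] [2.4107 1.643  0.2155]
bar [[ 0.398  -0.2563]
 [ 0.4101 -0.2255]
 [ 0.4878 -0.2566]
 [ 0.4754 -0.2882]
 [ 0.4294 -0.2512]]
  mean [ 0.4428 -0.2566] len [0.0331 0.0837 0.0339 0.0837] ang [  68.55    -21.7872 -111.4418  157.6415]
pin [[ 0.4682 -0.1088]
 [ 0.4665 -0.0966]
 [ 0.4781 -0.0947]
 [ 0.4804 -0.1067]]
  mean [ 0.4733 -0.1017] len [0.0123 0.0117 0.0122 0.0123] ang [  98.2095    9.3653  -79.1216 -170.0401]
blk [[ 0.4441 -0.1204]
 [ 0.4546 -0.0721]
 [ 0.5027 -0.0821]
 [ 0.4923 -0.1301]]
  mean [ 0.4734 -0.1012] len [0.0494 0.0491 0.0492 0.0492] ang [  77.6592  -11.7232 -102.239   168.547 ]
t 6.83 pos [ 0.4383 -0.2607  0.1809] yaw 158.55 tz [-0.002  0.    -1.   ] q [-0.23  0.2  -0.09  0.   -1.28 -1.72] F [0.32 0.52 0.13] gap 0.0511
units [-0.044  0.084  3.597] turn 0.11
```

```bash
python3 go.py 0.442 -0.257 0.001 158.1
python3 -m pendant '[{"translation":[-0.05,0.1,0.8],"turn":0.1,"gripper":-0.2},{"translation":[0,0,0.9],"turn":0,"gripper":-0.2},{"translation":[0,0,0.9],"turn":0,"gripper":-0.2},{"translation":[0,0,0.6],"turn":0,"gripper":-0.2},{"translation":[0,0,0],"turn":0,"gripper":-0.2}]'
python3 go.py 0.442 -0.257 0.001 158.1;python3 pic.py wrist w2
```

```text
t 6.83 pos [ 0.4383 -0.2607  0.1809] yaw 158.55 tz [-0.002  0.    -1.   ] q [-0.23  0.2  -0.09  0.   -1.28 -1.72] F [0.32 0.52 0.13] gap 0.0511
units [-0.049  0.099  3.597] turn 0.09
time: 7.45
eef_pos: [0.442, -0.2569, 0.0203]
orientation: [-0.598, -3.08, -0.0]
ft_force: [-0.1, 0.5, 0.1]
finger_gap: 0.0514
t 7.45 pos [ 0.442  -0.2569  0.0203] yaw 158.03 tz [-0.004  0.001 -1.   ] q [-0.22  0.35 -0.34  0.   -0.89 -1.73] F [-0.11  0.54  0.09] gap 0.0514
units [-0.002 -0.002  0.386] turn -0.01
```

View pics/w2.png

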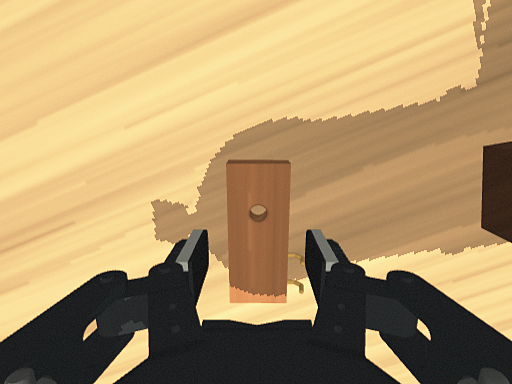

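The bar lies between the fingers, with the hole at (258,212). Next I descend and grip.

```bash
python3 -m pendant '[{"translation":[0,0,0.2],"turn":0,"gripper":-0.2},{"translation":[0,0,0.17],"turn":0,"gripper":-0.2},{"translation":[0,0,0],"turn":0,"gripper":0.1},{"translation":[0,0,0],"turn":0,"gripper":0.4},{"translation":[0,0,0],"turn":0,"gripper":1}]' 35
python3 -m pendant '[{"translation":[0,0,0],"turn":0,"gripper":1},{"translation":[0,0,0],"turn":0,"gripper":1}]'
python3 -m pendant '[{"translation":[0,0,-0.5],"turn":0,"gripper":1},{"translation":[0,0,-0.8],"turn":0,"gripper":1},{"translation":[0,0,-1],"turn":0,"gripper":1},{"translation":[0,0,-1],"turn":0,"gripper":1},{"translation":[0,0,0],"turn":0,"gripper":1}]'
python3 go.py 0.55 0.19 0.2 187;python3 pic.py wrist w3; python3 pic.py scene s3
```

```text
time: 8.12
eef_pos: [0.4432, -0.2571, 0.003]
orientation: [0.601, 3.083, 0.0]
ft_force: [0.1, -0.3, -0.6]
finger_gap: 0.0334
time: 8.38
eef_pos: [0.4432, -0.2571, 0.003]
orientation: [0.601, 3.083, -0.0]
ft_force: [0.7, 0.5, 1.8]
finger_gap: 0.033
time: 9.0
eef_pos: [0.4454, -0.2581, 0.1722]
orientation: [0.598, 3.075, -0.002]
ft_force: [0.3, 0.6, -1.1]
finger_gap: 0.033
t 9.0 pos [ 0.4454 -0.2581  0.1722] yaw 157.98 tz [ 0.009 -0.003 -1.   ] q [-0.22  0.21 -0.11  0.   -1.25 -1.74] F [ 0.28  0.65 -1.15] gap 0.033
units [ 1.416  9.092 -0.567] turn -5.8
```

View pics/w3.png

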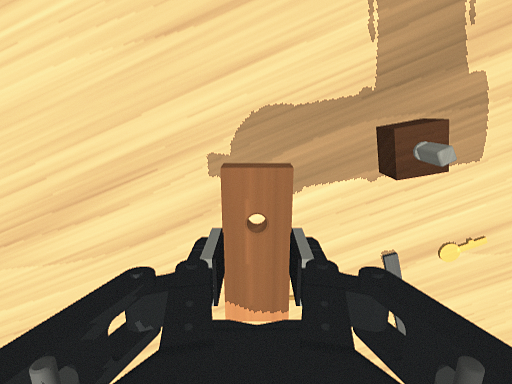

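View pics/s3.png

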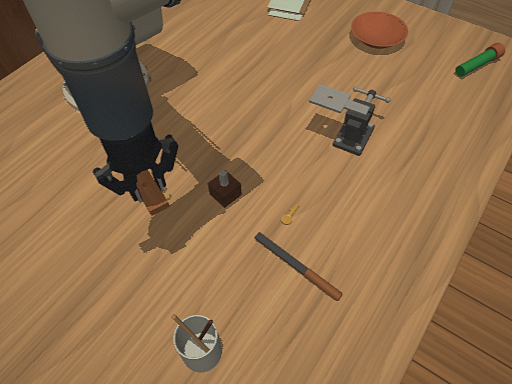

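```bash
python3 -m pendant '[{"translation":[0,0.5,0],"turn":0,"gripper":1},{"translation":[0,0.95,0],"turn":0,"gripper":1},{"translation":[0,1,0],"turn":0,"gripper":1},{"translation":[0,1,0],"turn":0,"gripper":1},{"translation":[0,1,0],"turn":0,"gripper":1}]'
python3 -m pendant '[{"translation":[0,1,0],"turn":0,"gripper":1},{"translation":[0,1,0],"turn":0,"gripper":1},{"translation":[0,1,0],"turn":0,"gripper":1},{"translation":[0,1,0],"turn":0,"gripper":1},{"translation":[0.1,0.8,0],"turn":0,"gripper":1}]'
python3 -m pendant '[{"translation":[0,0.4,0],"turn":-0.8,"gripper":1},{"translation":[0,0,0],"turn":-1,"gripper":1},{"translation":[0,0,0],"turn":-1,"gripper":1},{"translation":[0,0,0],"turn":-1,"gripper":1},{"translation":[0,0,0],"turn":-1,"gripper":1}]'
python3 -m pendant '[{"translation":[0,0,0],"turn":-1,"gripper":1},{"translation":[0,0,0],"turn":0,"gripper":1},{"translation":[0,0,0],"turn":0,"gripper":1}]'
python3 go.py 0.62 0.197 0.17 187;python3 pic.py wrist w4
```

```text
time: 9.72
eef_pos: [0.526, -0.0493, 0.1659]
orientation: [-0.6, -3.08, 0.002]
ft_force: [1.4, -0.4, 0.0]
finger_gap: 0.0331
time: 10.35
eef_pos: [0.6116, 0.175, 0.1651]
orientation: [-0.6, -3.08, 0.004]
ft_force: [-0.3, 0.4, -0.1]
finger_gap: 0.0326
time: 10.98
eef_pos: [0.6186, 0.1917, 0.1653]
orientation: [0.058, -3.137, 0.002]
ft_force: [-0.2, -0.6, -0.8]
finger_gap: 0.0332
time: 11.35
eef_pos: [0.6191, 0.1918, 0.1666]
orientation: [0.188, -3.134, 0.001]
ft_force: [-0.5, -0.3, -0.5]
finger_gap: 0.0328
t 11.35 pos [0.6191 0.1918 0.1666] yaw -173.15 tz [-0.002 -0.001 -1.   ] q [ 0.54  0.47  0.27 -0.   -1.37 -1.99] F [-0.48 -0.25 -0.49] gap 0.0328
units [-0.03   0.1   -0.068] turn -0.03
```

View pics/w4.png

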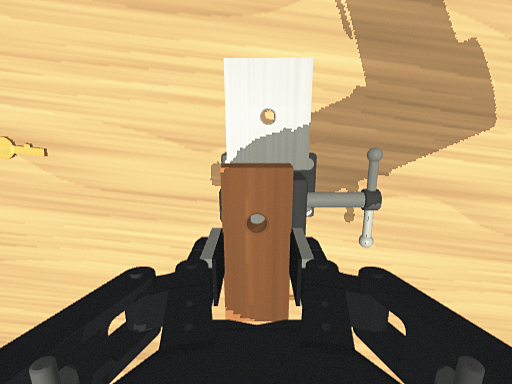

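The strap hole shows at (268,116) and the held bar's hole at (257,219). I'll enlarge both.

Run:
```python
from h import *
im=cv2.imread("pics/w4.png")
cv2.imwrite("pics/w4_c.png",cv2.resize(im[50:250,210:330],None,fx=4,fy=4,interpolation=cv2.INTER_CUBIC)[:600])
cv2.imwrite("pics/w4_d.png",cv2.resize(im[155:235,210:310],None,fx=7,fy=7,interpolation=cv2.INTER_CUBIC))
```

```text
(no output)
```

View pics/w4_c.png

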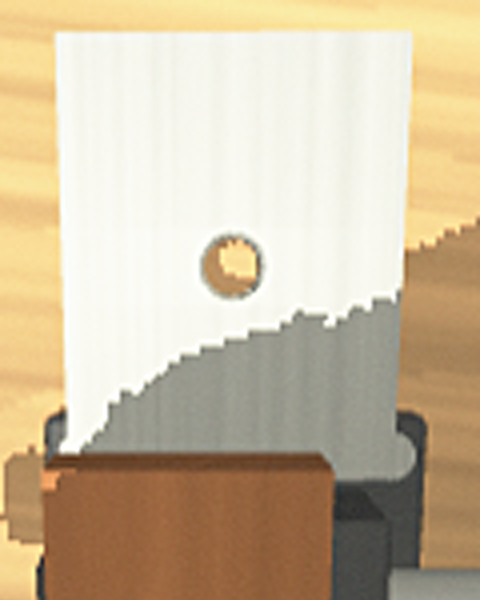

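View pics/w4_d.png

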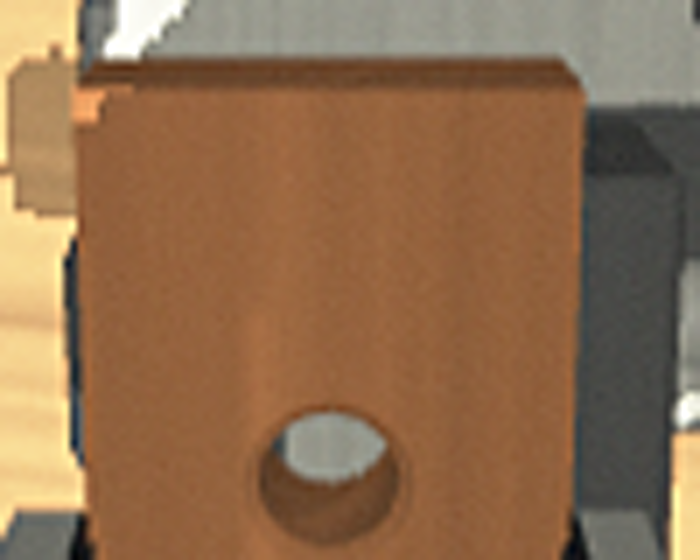

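Run:
```python
from h import *
import pickle
np.set_printoptions(precision=4,suppress=True)
c=pickle.load(open("pics/w4.pkl","rb"))
tcp=np.array([.6191,.1918,.1666]);yaw=np.radians(-173.15)
X=np.array([np.cos(yaw),np.sin(yaw)]);Y=np.array([np.sin(yaw),-np.cos(yaw)])
S=np.array([ray(*crp(x,y,210,50,4),.1,c)[:2] for x,y in[(55,32),(413,32),(403,290),(232,266)]]);print("strap",S, np.linalg.norm(S[1]-S[0]))
print("edge-hole dist", (S[:2].mean(0)-S[3])@X, "yaw edge",np.degrees(np.arctan2(*(S[1]-S[0])[::-1])))
for zt in (.1766,.1776,.1786):
  B=np.array([ray(*crp(x,y,210,155,7),zt,c)[:2] for x,y in [(80,88),(585,90),(328,475)]])
  print(zt,"w",np.linalg.norm(B[1]-B[0]),"bar yaw",np.degrees(np.arctan2(*(B[1]-B[0])[::-1]))-90,"edge-hole",(B[:2].mean(0)-B[2])@X,"hole in tool", (B[2]-tcp[:2])@X,(B[2]-tcp[:2])@Y, "edge",(B[:2].mean(0)-tcp[:2])@X,(B[:2].mean(0)-tcp[:2])@Y)
  print(" TCP target", S[3]-(B[2]-tcp[:2]))
```

```text
strap [[0.5197 0.1567]
 [0.5125 0.2162]
 [0.554  0.2216]
 [0.5536 0.191 ]] 0.05993700581731859
edge-hole dist 0.037817339658148055 yaw edge 96.90003500833346
0.1766 w 0.033730950438296534 bar yaw 6.704823935232341 edge-hole 0.027446576729993333 hole in tool 0.0145550340713795 -0.0006367404110705375 edge 0.04200161080137283 -0.0003699645806048041
 TCP target [0.568  0.1934]
0.1776 w 0.033476958774065826 bar yaw 6.704823935232341 edge-hole 0.02723990595402937 hole in tool 0.014935117351418387 -0.0006355229253371081 edge 0.042175023305447756 -0.00037075589795209133
 TCP target [0.5683 0.1935]
0.1786 w 0.033222967109835085 bar yaw 6.704823935232341 edge-hole 0.027033235178065298 hole in tool 0.015315200631457273 -0.0006343054396036786 edge 0.04234843580952257 -0.0003715472152994192
 TCP target [0.5687 0.1935]
```

```bash
python3 go.py 0.568 0.1933 0.12 187
python3 -m pendant '[{"translation":[0.5,0.0,0],"turn":0,"gripper":1},{"translation":[0.51,0.1,0.3],"turn":0,"gripper":1},{"translation":[0,0,0.6],"turn":0,"gripper":1},{"translation":[0,0,0],"turn":0,"gripper":1},{"translation":[0,0,0],"turn":0,"gripper":1}]'
python3 go.py 0.568 0.1933 0.104 187
```

```text
t 11.4 pos [0.6192 0.1919 0.1669] yaw -173.13 tz [-0.001 -0.001 -1.   ] q [ 0.54  0.47  0.27 -0.   -1.37 -1.99] F [ 0.44  0.7  -0.74] gap 0.0328
units [1.013 0.151 0.94 ] turn -0.03
time: 12.02
eef_pos: [0.5696, 0.1909, 0.1238]
orientation: [-0.19, 3.135, -0.0]
ft_force: [0.1, -0.6, -0.8]
finger_gap: 0.0329
t 12.03 pos [0.5696 0.1909 0.1238] yaw -173.06 tz [ 0.001 -0.    -1.   ] q [ 0.58  0.4   0.04  0.   -1.21 -2.03] F [ 0.1  -0.61 -0.84] gap 0.0329
units [0.026 0.051 0.396] turn -0.01
```

```bash
python3 -m pendant '[{"translation":[0.03,0.05,0.1],"turn":0,"gripper":1},{"translation":[0,0,0.1],"turn":0,"gripper":1},{"translation":[0,0,0.08],"turn":0,"gripper":1},{"translation":[0,0,0.06],"turn":0,"gripper":1},{"translation":[0,0,0],"turn":0,"gripper":1}]'
python3 go.py 0.568 0.1933 0.104 187;  python3 pic.py scene s5 280 60 110 90 7
```

```text
time: 12.65
eef_pos: [0.5669, 0.1931, 0.1055]
orientation: [0.19, -3.135, 0.001]
ft_force: [-0.0, -0.3, -0.3]
finger_gap: 0.0331
t 12.65 pos [0.5669 0.1931 0.1055] yaw -173.05 tz [-0.001 -0.    -1.   ] q [ 0.59  0.42  0.01  0.   -1.17 -2.04] F [-0.03 -0.3  -0.31] gap 0.0331
units [-0.023  0.002  0.029] turn -0.01
```

View pics/s5_c.png

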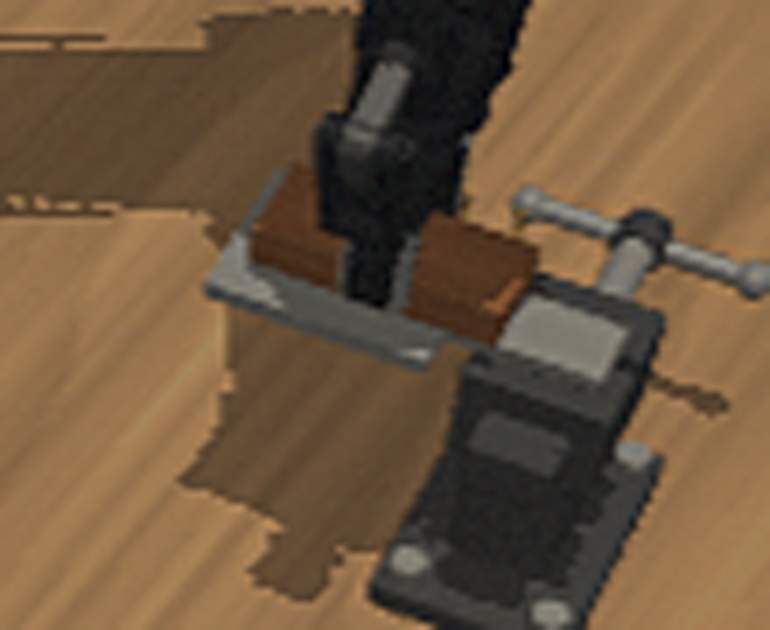

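The bar sits just above the strap and is aligned. I'll lower it the last 2.5 mm, release, and back off vertically.

```bash
python3 -m pendant '[{"translation":[-0.02,0,0.03],"turn":0,"gripper":1},{"translation":[0,0,0.02],"turn":0,"gripper":1},{"translation":[0,0,0],"turn":0,"gripper":1}]'
python3 go.py 0.568 0.1933 0.103 187
python3 -m pendant '[{"translation":[0,0,0],"turn":0,"gripper":0},{"translation":[0,0,0],"turn":0,"gripper":-0.3},{"translation":[0,0,0],"turn":0,"gripper":-0.4},{"translation":[0,0,-0.3],"turn":0,"gripper":-0.4},{"translation":[0,0,-0.8],"turn":0,"gripper":-0.4}]'
python3 -m pendant '[{"translation":[-0.4,0,-0.5],"turn":0,"gripper":-0.4},{"translation":[-0.5,0,0],"turn":0,"gripper":-0.4},{"translation":[0,0,0],"turn":0,"gripper":-0.4},{"translation":[0,0,0],"turn":0,"gripper":-0.4}]'
python3 go.py 0.473 -0.102 0.15 190; python3 pic.py wrist w6
```

```text
time: 13.08
eef_pos: [0.5679, 0.1933, 0.1032]
orientation: [0.19, -3.136, 0.0]
ft_force: [0.2, -1.0, -1.7]
finger_gap: 0.0327
t 13.07 pos [0.5679 0.1933 0.1032] yaw -173.05 tz [-0. -0. -1.] q [ 0.59  0.42  0.01 -0.   -1.16 -2.04] F [ 0.18 -1.   -1.66] gap 0.0327
units [-0.001  0.     0.004] turn -0.01
time: 13.7
eef_pos: [0.5669, 0.1928, 0.1579]
orientation: [0.19, -3.132, 0.003]
ft_force: [0.5, -0.3, 0.7]
finger_gap: 0.0598
time: 14.2
eef_pos: [0.6124, 0.1987, 0.1836]
orientation: [0.19, -3.136, 0.0]
ft_force: [0.2, -0.0, 0.1]
finger_gap: 0.0597
t 14.2 pos [0.6124 0.1987 0.1836] yaw -173.05 tz [-0. -0. -1.] q [ 0.56  0.46  0.28  0.   -1.4  -2.01] F [ 0.24 -0.    0.07] gap 0.0597
units [ 3.495 -5.632  0.673] turn -0.61
```

View pics/w6.png

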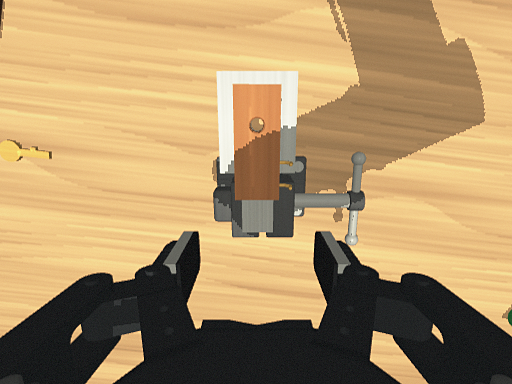

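Run:
```python
from h import *
im=cv2.imread("pics/w6.png")
cv2.imwrite("pics/w6_c.png",cv2.resize(im[65:135,210:305],None,fx=8,fy=8,interpolation=cv2.INTER_CUBIC))
```

```text
(no output)
```

View pics/w6_c.png

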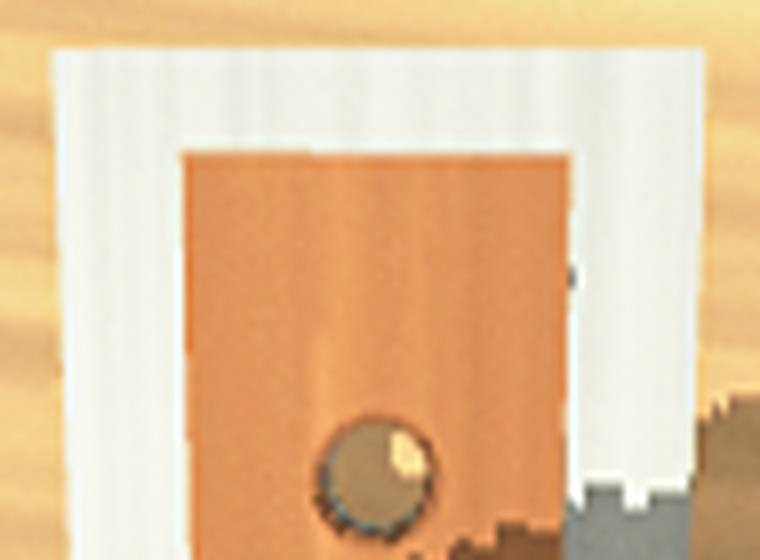

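Run:
```python
from h import *
import pickle
np.set_printoptions(precision=4,suppress=True)
c=pickle.load(open("pics/w6.pkl","rb"))
S=np.array([ray(*crp(x,y,210,65,8),.1,c)[:2] for x,y in[(52,49),(706,49)]])
B=np.array([ray(*crp(x,y,210,65,8),.114,c)[:2] for x,y in[(183,152),(572,153),(376,478)]])
v=(S[1]-S[0]);v/=np.linalg.norm(v);n=np.array([v[1],-v[0]])
print("strap",S,"hole est",S.mean(0)+.038*n,S.mean(0)-.038*n)
print("bar",B,B[:2].mean(0)+.028*n)
# through view of strap hole bottom/top edges
print("tableseen hole as z=.1:",ray(*crp(376,478,210,65,8),.1,c)[:2])
```

```text
strap [[0.5197 0.1567]
 [0.5124 0.2161]] hole est [0.5538 0.191 ] [0.4784 0.1817]
bar [[0.5283 0.1708]
 [0.5243 0.2043]
 [0.5536 0.1907]] [0.5541 0.1909]
tableseen hole as z=.1: [0.554  0.1908]
```

Bar hole and strap hole both measure (0.5537, 0.191), so they are aligned. Next I fetch the pin.

```bash
python3 -m pendant '[{"translation":[0.25,-0.4,0],"turn":0,"gripper":-0.4},{"translation":[0.45,-0.75,0],"turn":0,"gripper":-0.4},{"translation":[0.5,-0.9,0],"turn":0,"gripper":-0.4},{"translation":[0.5,-0.9,0],"turn":0,"gripper":-0.4},{"translation":[0.5,-0.9,0],"turn":0,"gripper":-0.4}]'
python3 -m pendant '[{"translation":[0.5,-0.9,0.2],"turn":-0.5,"gripper":-0.4},{"translation":[0.4,-0.5,0.2],"turn":0,"gripper":-0.4},{"translation":[0,-0.2,0.2],"turn":0,"gripper":-0.4},{"translation":[0,0,0],"turn":0,"gripper":-0.4},{"translation":[0,0,0],"turn":0,"gripper":-0.4}]'
python3 go.py 0.473 -0.102 0.052 189.6; python3 pic.py wrist w7
```

```text
time: 14.88
eef_pos: [0.5254, -0.007, 0.1838]
orientation: [-0.192, 3.135, -0.0]
ft_force: [0.6, -0.5, 0.3]
finger_gap: 0.0596
time: 15.5
eef_pos: [0.4939, -0.0905, 0.1536]
orientation: [-0.26, 3.13, -0.0]
ft_force: [0.4, -0.3, 0.1]
finger_gap: 0.0601
t 15.5 pos [ 0.4939 -0.0905  0.1536] yaw -170.5 tz [ 0.001 -0.    -1.   ] q [ 0.13  0.2  -0.17  0.   -1.21 -1.54] F [ 0.44 -0.35  0.12] gap 0.0601
units [ 0.452 -0.157  2.032] turn -0.02
```

View pics/w7.png

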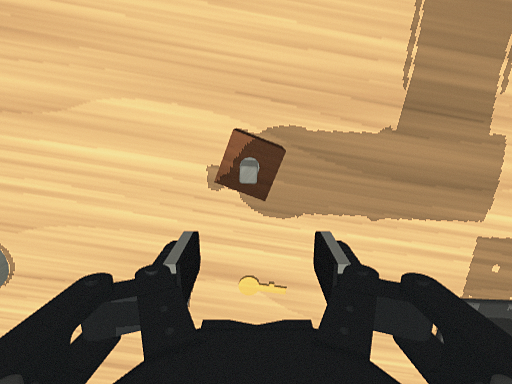

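Run:
```python
from h import *
im=cv2.imread("pics/w7.png")
cv2.imwrite("pics/w7_c.png",cv2.resize(im[120:210,205:295],None,fx=6,fy=6,interpolation=cv2.INTER_CUBIC))
```

```text
(no output)
```

View pics/w7_c.png

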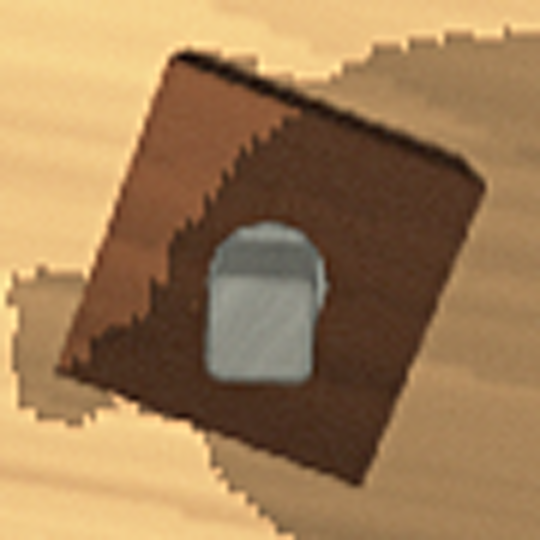

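```bash
python3 - <<'E'
from h import *
import pickle
c=pickle.load(open("pics/w7.pkl","rb"))
P=np.array([ray(*crp(x,y,205,120,6),.08,c)[:2] for x,y in[(207,276),(315,276),(313,382),(206,382)]])
print(P.round(4),P.mean(0),np.linalg.norm(np.roll(P,-1,0)-P,axis=1))
print(ray(*crp(267,282,205,120,6),.046,c))
E
python3 go.py 0.473 -0.102 0.052 189.6
```

```text
[[ 0.468  -0.1091]
 [ 0.4657 -0.0956]
 [ 0.4794 -0.0935]
 [ 0.4816 -0.1071]] [ 0.47367824 -0.10134533] [0.01368849 0.01378848 0.01378725 0.01379174]
[ 0.47345357 -0.10139951  0.046     ]
t 15.55 pos [ 0.4941 -0.0904  0.1537] yaw -170.48 tz [ 0.001 -0.    -1.   ] q [ 0.13  0.2  -0.16  0.   -1.21 -1.54] F [ 0.9  -0.54 -0.47] gap 0.0597
units [ 0.455 -0.159  2.033] turn -0.02
```

```bash
python3 -m pendant '[{"translation":[0.44,-0.15,0.2],"turn":0,"gripper":-0.2},{"translation":[0,0,0.6],"turn":0,"gripper":-0.2},{"translation":[0,0,0.5],"turn":0,"gripper":-0.2},{"translation":[0,0,0.3],"turn":0,"gripper":-0.2},{"translation":[0,0,0],"turn":0,"gripper":-0.2}]'
python3 go.py 0.4736 -0.1013 0.051 189.6
```

```text
time: 16.18
eef_pos: [0.4726, -0.1016, 0.0726]
orientation: [0.26, -3.129, -0.0]
ft_force: [-0.5, 0.2, 0.8]
finger_gap: 0.0514
t 16.18 pos [ 0.4726 -0.1016  0.0726] yaw -170.49 tz [-0.002 -0.    -1.   ] q [ 0.11  0.24 -0.34 -0.   -0.99 -1.52] F [-0.51  0.23  0.78] gap 0.0514
units [-0.021  0.002  0.433] turn -0.02
```

```bash
python3 -m pendant '[{"translation":[-0.02,0,0.23],"turn":0,"gripper":-0.1},{"translation":[0,0,0.2],"turn":0,"gripper":0},{"translation":[0,0,0],"turn":0,"gripper":0.3},{"translation":[0,0,0],"turn":0,"gripper":0.5},{"translation":[0,0,0],"turn":0,"gripper":0.6}]' 45
python3 -m pendant '[{"translation":[0,0,0],"turn":0,"gripper":1},{"translation":[0,0,0],"turn":0,"gripper":1},{"translation":[0,0,0],"turn":0,"gripper":1}]'
python3 go.py 0.4736 -0.1013 0.051 189.6;python3 pic.py wrist w8 180 140 160 130 5
```

```text
time: 16.8
eef_pos: [0.4742, -0.102, 0.0521]
orientation: [-0.259, 3.13, -0.0]
ft_force: [0.0, 0.2, 0.6]
finger_gap: 0.017
time: 17.18
eef_pos: [0.4743, -0.1021, 0.0522]
orientation: [-0.259, 3.13, -0.0]
ft_force: [-0.8, 0.8, 3.5]
finger_gap: 0.0133
t 17.18 pos [ 0.4743 -0.1021  0.0522] yaw -170.54 tz [ 0.001 -0.    -1.   ] q [ 0.11  0.26 -0.37  0.   -0.94 -1.52] F [-0.85  0.85  3.51] gap 0.0133
units [0.011 0.017 0.024] turn -0.03
```

View pics/w8_c.png

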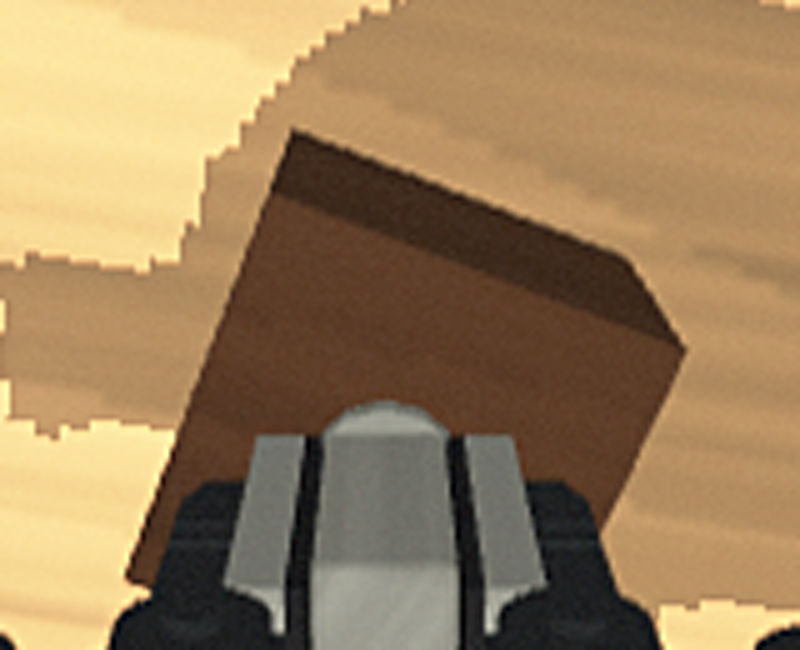

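```bash
python3 -m pendant '[{"translation":[0,0,-0.3],"turn":0,"gripper":1},{"translation":[0,0,-0.7],"turn":0,"gripper":1},{"translation":[0,0,-1],"turn":0,"gripper":1},{"translation":[0,0,-0.5],"turn":0,"gripper":1},{"translation":[0,0,0],"turn":0,"gripper":1}]'
python3 go.py 0.5537 0.191 0.2 187;python3 pic.py wrist w9 180 140 160 130 5
python3 - <<'E'
from h import *
import pickle
c=pickle.load(open("pics/w8.pkl","rb"))
yaw=np.radians(-170.54);X=np.array([np.cos(yaw),np.sin(yaw)]);Y=np.array([np.sin(yaw),-np.cos(yaw)])
t=np.array([.4743,-.1021])
for n,x,y,z in [("topL",312,567,.08),("topR",458,567,.08),("baseL",320,438,.046),("baseR",446,438,.046),("shoulderfront",386,403,.046)]:
    p=ray(*crp(x,y,180,140,5),z,c)[:2]-t;print(n,(p@X).round(4),(p@Y).round(4))
E
```

```text
time: 17.85
eef_pos: [0.475, -0.102, 0.1785]
orientation: [-0.259, 3.127, 0.0]
ft_force: [0.1, 0.8, -1.3]
finger_gap: 0.0131
t 17.85 pos [ 0.475  -0.102   0.1785] yaw -170.55 tz [ 0.004  0.    -1.   ] q [ 0.11  0.15 -0.16  0.   -1.26 -1.52] F [ 0.08  0.77 -1.28] gap 0.0131
units [-2.517  5.521 -0.422] turn 0.49
topL 0.0072 -0.007
topR 0.0072 0.0058
baseL 0.0056 -0.0078
baseR 0.0057 0.0062
shoulderfront 0.0098 -0.0005
```

View pics/w9.png

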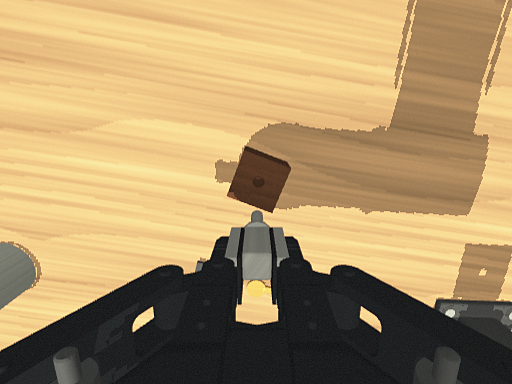

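View pics/w9_c.png

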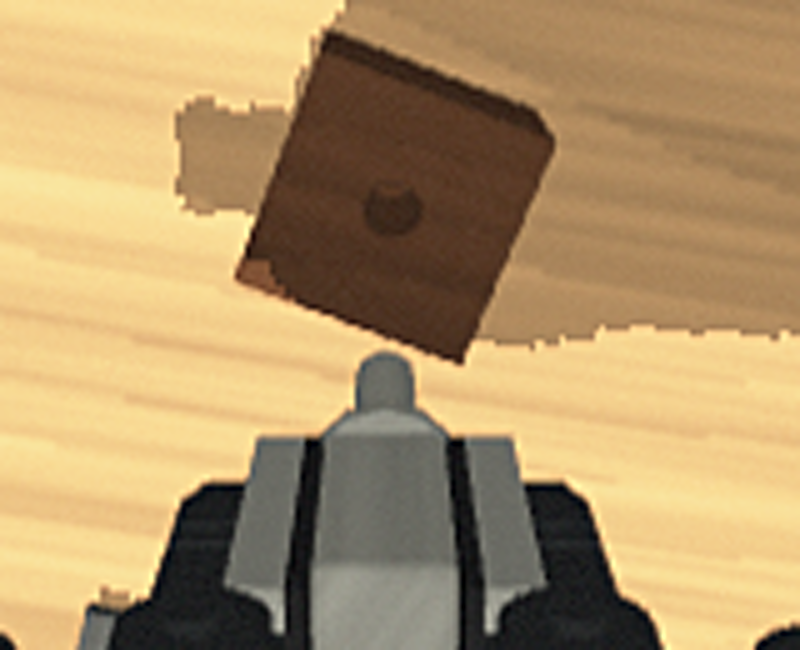

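```bash
python3 - <<'E'
from h import *
import pickle
c=pickle.load(open("pics/w9.pkl","rb"))
yaw=np.radians(-170.55);X=np.array([np.cos(yaw),np.sin(yaw)]);Y=np.array([np.sin(yaw),-np.cos(yaw)])
t=np.array([.475,-.102])
for n,x,y,z in [("tipfront(3..4)",386,353,.1343),("shL",358,385,.14),("shR",414,385,.14)]:
    p=ray(*crp(x,y,180,140,5),z,c)[:2]-t;print(n,(p@X).round(4),(p@Y).round(4))
E
python3 -m pendant '[{"translation":[-0.2,0.4,-0.4],"turn":0,"gripper":1},{"translation":[-0.35,0.8,-0.4],"turn":0,"gripper":1},{"translation":[-0.4,0.9,0],"turn":0,"gripper":1},{"translation":[-0.4,0.9,0],"turn":0,"gripper":1},{"translation":[-0.4,0.9,0],"turn":0,"gripper":1}]'
python3 -m pendant '[{"translation":[-0.4,0.8,0],"turn":0,"gripper":1},{"translation":[-0.3,0.6,0],"turn":0,"gripper":1},{"translation":[-0.07,0.2,0],"turn":0,"gripper":1},{"translation":[0,0,0],"turn":0,"gripper":1},{"translation":[0,0,0],"turn":0,"gripper":1}]'
python3 go.py 0.5539 0.1915 0.165 189.5
```

```text
tipfront(3..4) 0.0027 -0.0005
shL 0.0001 -0.0042
shR 0.0002 0.0033
time: 18.52
eef_pos: [0.5276, 0.1061, 0.2149]
orientation: [0.258, -3.128, 0.001]
ft_force: [1.5, -0.2, -0.1]
finger_gap: 0.0129
time: 19.15
eef_pos: [0.5528, 0.1889, 0.2165]
orientation: [0.258, -3.13, 0.001]
ft_force: [-0.7, -0.7, 0.2]
finger_gap: 0.0126
t 19.15 pos [0.5528 0.1889 0.2165] yaw -170.59 tz [-0.001 -0.    -1.   ] q [ 0.6   0.33  0.17  0.   -1.41 -2.  ] F [-0.69 -0.69  0.17] gap 0.0126
units [-0.032  0.048  1.031] turn -0.02
```

```bash
python3 -m pendant '[{"translation":[-0.03,0.05,0.4],"turn":0,"gripper":1},{"translation":[0,0,0.4],"turn":0,"gripper":1},{"translation":[0,0,0.2],"turn":0,"gripper":1},{"translation":[0,0,0],"turn":0,"gripper":1},{"translation":[0,0,0],"turn":0,"gripper":1}]'
python3 go.py 0.5539 0.1915 0.155 189.5; python3 pic.py wrist w10 190 140 140 110 5;  python3 pic.py scene s10 280 60 110 90 7
```

```text
time: 19.77
eef_pos: [0.5546, 0.1926, 0.1678]
orientation: [-0.258, 3.129, 0.001]
ft_force: [0.0, -0.3, 0.7]
finger_gap: 0.0131
t 19.77 pos [0.5546 0.1926 0.1678] yaw -170.56 tz [ 0.002  0.001 -1.   ] q [ 0.6   0.35  0.08  0.   -1.3  -2.01] F [ 0.03 -0.26  0.73] gap 0.0131
units [ 0.018 -0.019  0.257] turn -0.01
```

View pics/w10_c.png

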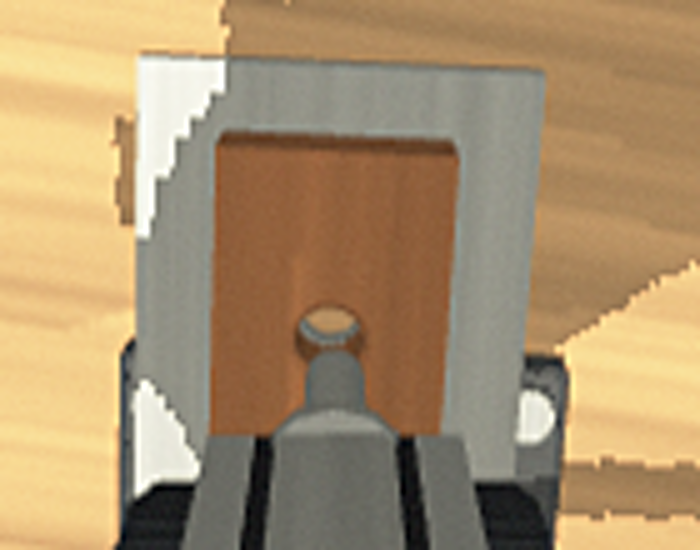

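View pics/s10_c.png

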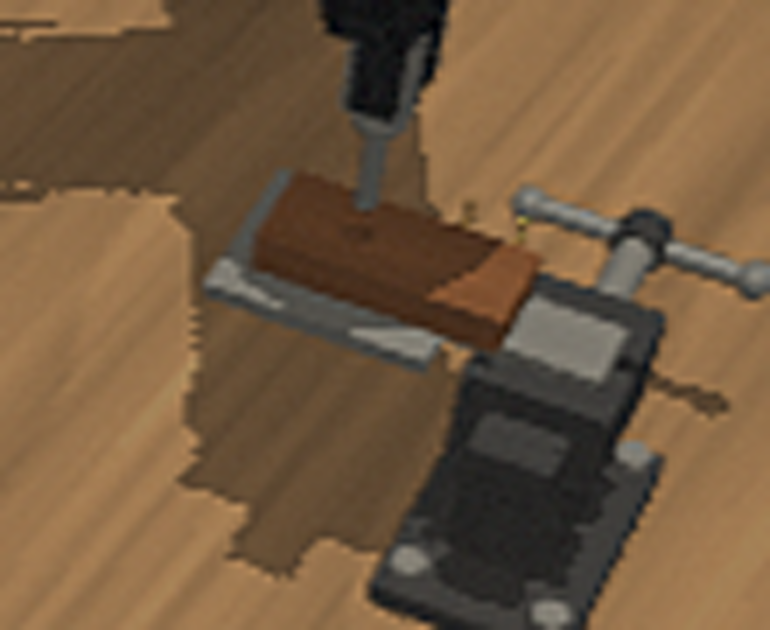

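```bash
python3 -m pendant '[{"translation":[0.02,-0.02,0],"turn":0,"gripper":1},{"translation":[0,0,0.1],"turn":0,"gripper":1},{"translation":[0,0,0.1],"turn":0,"gripper":1},{"translation":[0,0,0],"turn":0,"gripper":1}]'
python3 go.py 0.5539 0.1915 0.155 189.5; python3 pic.py wrist w11 190 140 140 110 5;  python3 pic.py scene s11 280 60 110 90 7
```

```text
time: 20.38
eef_pos: [0.5529, 0.1913, 0.156]
orientation: [0.259, -3.13, 0.001]
ft_force: [-0.9, -0.2, -0.5]
finger_gap: 0.0131
t 20.38 pos [0.5529 0.1913 0.156 ] yaw -170.55 tz [-0.001 -0.001 -1.   ] q [ 0.6   0.36  0.06 -0.   -1.27 -2.01] F [-0.89 -0.24 -0.46] gap 0.0131
units [-0.021 -0.     0.019] turn -0.01
```

View pics/w11_c.png

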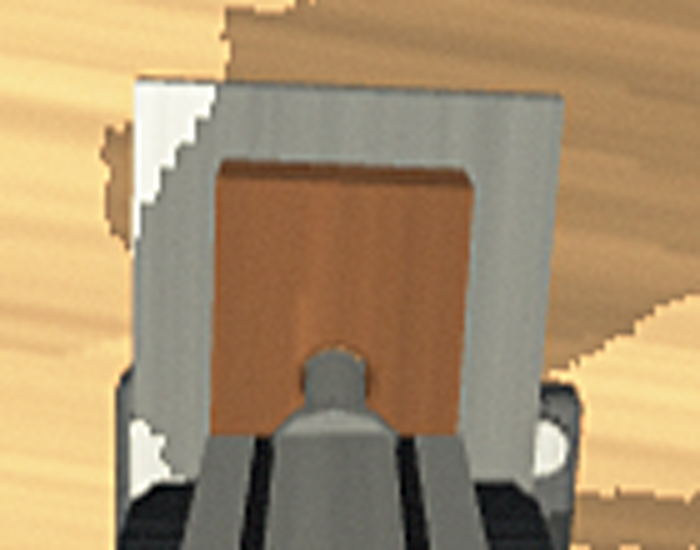

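View pics/s11_c.png

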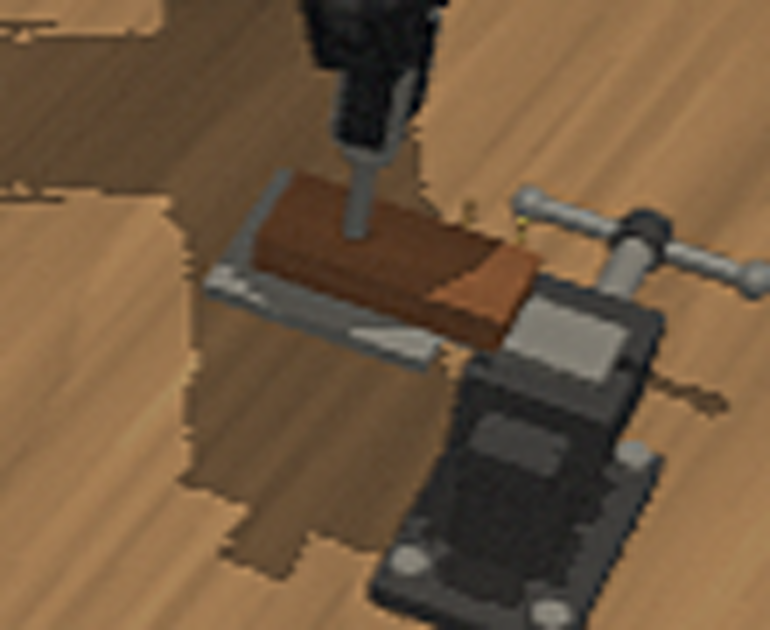

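The tip is in the bar's hole mouth at crop position (336,365), centred and with no force. I'll go down gently.

```bash
python3 -m pendant '[{"translation":[-0.01,0,0.05],"turn":0,"gripper":1},{"translation":[0,0,0.05],"turn":0,"gripper":1},{"translation":[0,0,0.05],"turn":0,"gripper":1},{"translation":[0,0,0],"turn":0,"gripper":1}]'
python3 go.py 0.5539 0.1915 0.1442 189.5
python3 -m pendant '[{"translation":[0,0,0.05],"turn":0,"gripper":1},{"translation":[0,0,0.03],"turn":0,"gripper":1},{"translation":[0,0,0],"turn":0,"gripper":1}]'
python3 go.py 0.5539 0.1915 0.1442 189.5
```

```text
time: 20.98
eef_pos: [0.5536, 0.1915, 0.149]
orientation: [0.259, -3.13, 0.0]
ft_force: [-1.0, -0.5, -0.3]
finger_gap: 0.013
t 20.98 pos [0.5536 0.1915 0.149 ] yaw -170.55 tz [-0.001 -0.    -1.   ] q [ 0.6   0.36  0.05 -0.   -1.26 -2.01] F [-1.02 -0.54 -0.26] gap 0.013
units [-0.006 -0.001  0.095] turn -0.01
time: 21.35
eef_pos: [0.5537, 0.1915, 0.1451]
orientation: [0.259, -3.131, 0.0]
ft_force: [-0.0, 0.4, -0.4]
finger_gap: 0.0131
t 21.35 pos [0.5537 0.1915 0.1451] yaw -170.55 tz [-0. -0. -1.] q [ 0.6   0.36  0.04 -0.   -1.25 -2.01] F [-0.04  0.44 -0.36] gap 0.0131
units [-0.004 -0.002  0.018] turn -0.01
```

Now into the strap, 1.5–2 mm per call while watching the vertical force.

```bash
python3 -m pendant '[{"translation":[0,0,0.04],"turn":0,"gripper":1},{"translation":[0,0,0],"turn":0,"gripper":1},{"translation":[0,0,0],"turn":0,"gripper":1}]'
python3 -m pendant '[{"translation":[0,0,0.04],"turn":0,"gripper":1},{"translation":[0,0,0],"turn":0,"gripper":1},{"translation":[0,0,0],"turn":0,"gripper":1}]'
python3 go.py 0.5539 0.1915 0.1442 189.5
```

```text
time: 21.72
eef_pos: [0.5538, 0.1916, 0.1433]
orientation: [-0.259, 3.131, -0.0]
ft_force: [-0.7, -0.9, -1.4]
finger_gap: 0.0133
time: 22.1
eef_pos: [0.5538, 0.1916, 0.1413]
orientation: [0.259, -3.131, 0.0]
ft_force: [-0.2, 0.0, -0.6]
finger_gap: 0.0131
t 22.1 pos [0.5538 0.1916 0.1413] yaw -170.55 tz [-0. -0. -1.] q [ 0.6   0.37  0.03  0.   -1.24 -2.01] F [-0.22  0.04 -0.59] gap 0.0131
units [-0.002 -0.001 -0.059] turn -0.01
```

The tip is nominally 3 mm below the strap top with no reaction (pressing on the strap would give about 4.5 N), so it is in the hole. Continuing.

```bash
python3 -m pendant '[{"translation":[0,0,0.06],"turn":0,"gripper":1},{"translation":[0,0,0],"turn":0,"gripper":1},{"translation":[0,0,0],"turn":0,"gripper":1}]'
python3 -m pendant '[{"translation":[0,0,0.06],"turn":0,"gripper":1},{"translation":[0,0,0.04],"turn":0,"gripper":1},{"translation":[0,0,0],"turn":0,"gripper":1},{"translation":[0,0,0],"turn":0,"gripper":1}]'
python3 -m pendant '[{"translation":[0,0,0.05],"turn":0,"gripper":1},{"translation":[0,0,0.05],"turn":0,"gripper":1},{"translation":[0,0,0],"turn":0,"gripper":1},{"translation":[0,0,0],"turn":0,"gripper":1}]'
python3 go.py 0.5539 0.1915 0.1242 189.5; python3 pic.py scene s12 280 60 110 90 7
```

```text
time: 22.48
eef_pos: [0.5538, 0.1916, 0.1383]
orientation: [-0.259, 3.131, -0.0]
ft_force: [0.5, 1.2, 0.7]
finger_gap: 0.0133
time: 22.98
eef_pos: [0.5538, 0.1916, 0.1333]
orientation: [-0.259, 3.131, -0.0]
ft_force: [0.4, 0.7, 0.1]
finger_gap: 0.0132
time: 23.48
eef_pos: [0.5538, 0.1916, 0.1283]
orientation: [-0.259, 3.131, -0.0]
ft_force: [-0.5, 0.5, 0.0]
finger_gap: 0.0135
t 23.48 pos [0.5538 0.1916 0.1283] yaw -170.55 tz [ 0. -0. -1.] q [ 0.6   0.37  0.01  0.   -1.21 -2.01] F [-0.51  0.52  0.02] gap 0.0135
units [-0.001 -0.001  0.082] turn -0.01
```

View pics/s12_c.png

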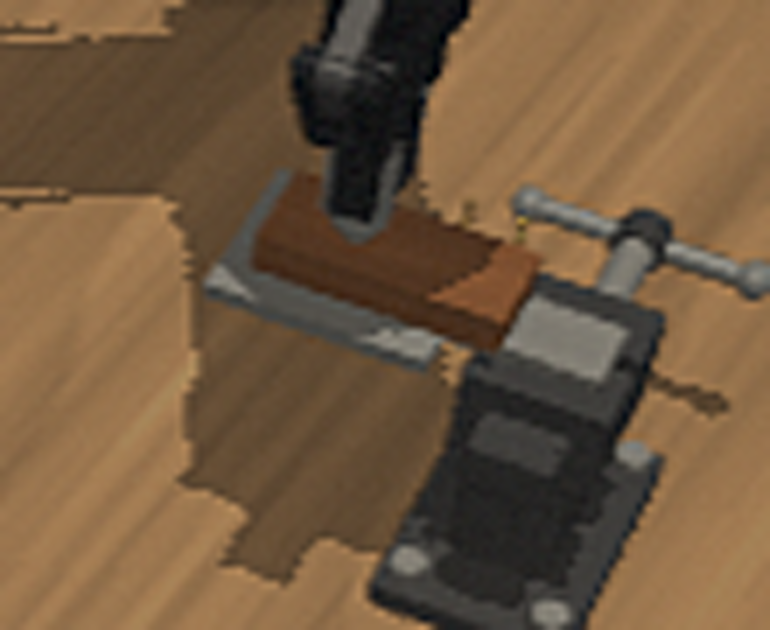

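```bash
python3 -m pendant '[{"translation":[0,0,0.04],"turn":0,"gripper":1},{"translation":[0,0,0.02],"turn":0,"gripper":1},{"translation":[0,0,0],"turn":0,"gripper":1},{"translation":[0,0,0],"turn":0,"gripper":1}]'
python3 -m pendant '[{"translation":[0,0,0.03],"turn":0,"gripper":1},{"translation":[0,0,0],"turn":0,"gripper":1},{"translation":[0,0,0],"turn":0,"gripper":1}]'
python3 go.py 0.5539 0.1915 0.1242 189.5
```

```text
time: 24.02
eef_pos: [0.5538, 0.1916, 0.1253]
orientation: [-0.259, 3.131, -0.0]
ft_force: [0.1, -0.4, -1.8]
finger_gap: 0.0131
time: 24.4
eef_pos: [0.5538, 0.1916, 0.1238]
orientation: [-0.259, 3.131, 0.0]
ft_force: [-0.5, 0.1, -0.1]
finger_gap: 0.0132
t 24.4 pos [0.5538 0.1916 0.1238] yaw -170.55 tz [ 0.  0. -1.] q [ 0.6   0.38  0.   -0.   -1.2  -2.01] F [-0.51  0.13 -0.11] gap 0.0132
units [-0.002 -0.003 -0.008] turn -0.01
```

Now I release slowly and withdraw straight up.

```bash
python3 -m pendant '[{"translation":[0,0,0],"turn":0,"gripper":0.5},{"translation":[0,0,0],"turn":0,"gripper":0.3},{"translation":[0,0,0],"turn":0,"gripper":0},{"translation":[0,0,0],"turn":0,"gripper":-0.3},{"translation":[0,0,0],"turn":0,"gripper":-0.5}]'
python3 -m pendant '[{"translation":[0,0,-0.3],"turn":0,"gripper":-0.5},{"translation":[0,0,-0.8],"turn":0,"gripper":-0.5},{"translation":[0,0,-1],"turn":0,"gripper":-0.5},{"translation":[-0.5,0,-0.5],"turn":0,"gripper":-0.5},{"translation":[-0.7,0,0],"turn":0,"gripper":-0.5}]'
python3 -m pendant '[{"translation":[0,0,0],"turn":0,"gripper":-0.5},{"translation":[0,0,0],"turn":0,"gripper":-0.5},{"translation":[0,0,0],"turn":0,"gripper":-0.5}]'
python3 pic.py scene s13 280 60 110 90 7;python3 pic.py wrist w13 190 60 140 110 5
```

```text
time: 25.02
eef_pos: [0.5538, 0.1916, 0.1238]
orientation: [0.259, -3.131, 0.0]
ft_force: [-0.2, -0.1, -0.6]
finger_gap: 0.0642
time: 25.65
eef_pos: [0.6146, 0.2019, 0.2594]
orientation: [-0.259, 3.123, 0.004]
ft_force: [0.8, -0.2, -0.3]
finger_gap: 0.0642
time: 26.02
eef_pos: [0.6125, 0.2014, 0.2547]
orientation: [-0.259, 3.13, 0.0]
ft_force: [-0.3, -0.2, 0.6]
finger_gap: 0.0638
```

View pics/s13_c.png

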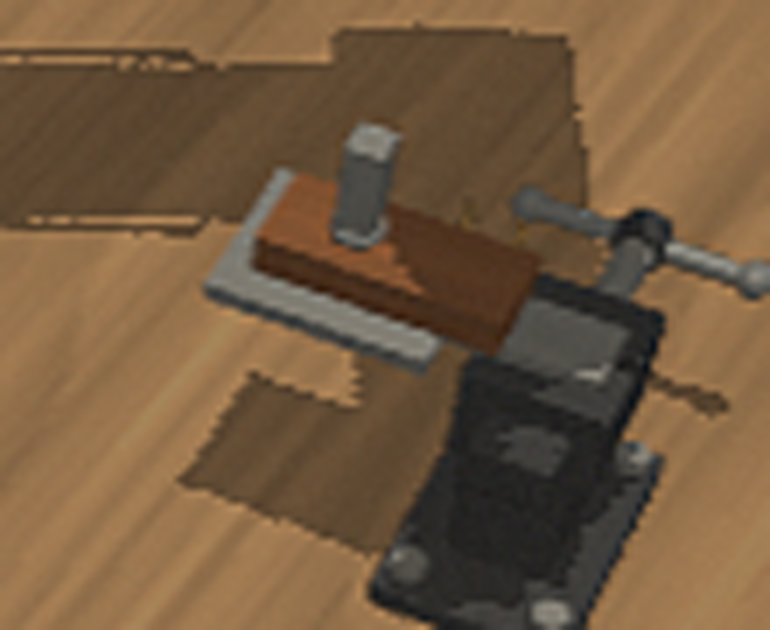

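View pics/w13.png

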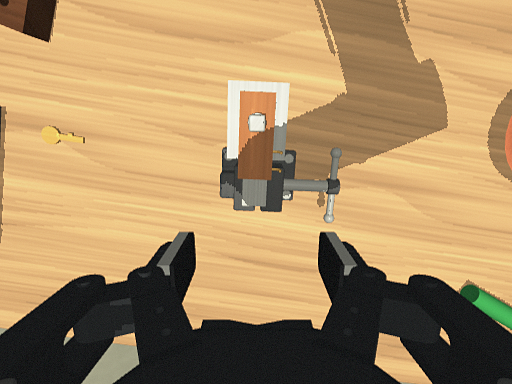

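View pics/w13_c.png

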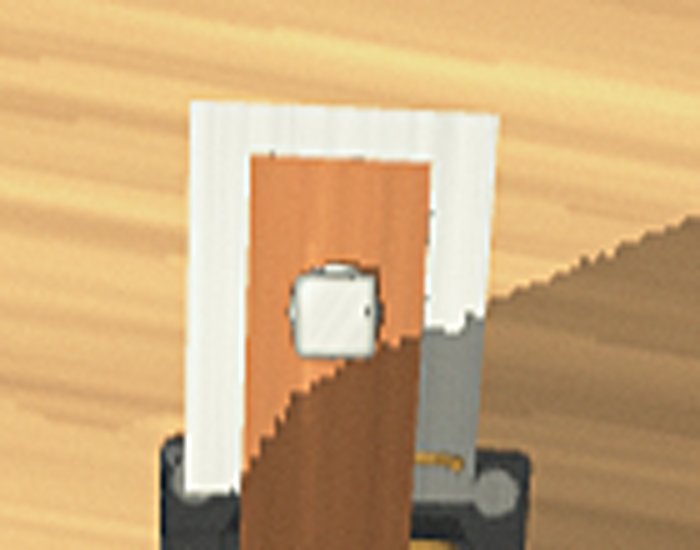

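View pics/s13.png

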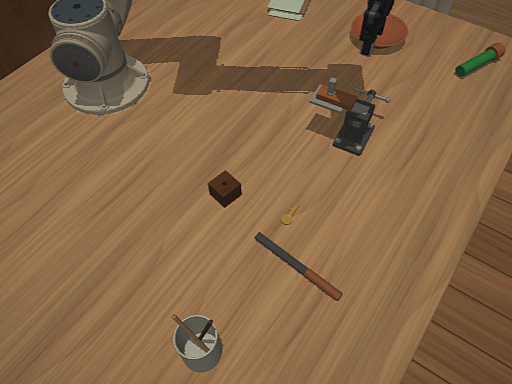

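The pin stands upright with its shoulder on the wood (scene crop around (360,235)). The bar is flat on the strap, and the file, key and cup look unmoved. Handing in.

```bash
python3 -c "
from plant import *
print(job_done())"
```

```text
the job is handed in; nothing more can be done
None
```

I laid the bar flat on the strap with its hole over the strap's hole, pushed the pin down through both until its shoulder reached the wood, let go, and handed the job in at about 26 s. No verdict was reported.

- **Alignment:** before I fetched the pin, the wrist camera put the bar hole and the strap hole within about 0.3 mm of each other.
- **Insertion:** the pin went in with no measurable resistance. The vertical force readings stayed under 2 N, about 1 mm of strap travel against the 9 mm limit. I read the force only between moves and did not measure the strap's deflection directly.
- **Final pictures:** the pin is upright with its shoulder on the bar, the bar is flat, and the gripper is well clear. The file, key and cup look unmoved by eye.
- **Disagreement:** the fixed cameras and the wrist camera differed by up to 3 mm on the hole's position. I used wrist-camera differences for placing the bar and the pin, and the fit confirmed them.

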